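# Roll-test two idler rollers and reject the bent one

## Robot

A 7-joint arm with a two-finger parallel gripper is mounted at the origin on a cart in front of the work surface, level with it; the furniture and walls round the work are solid. World frame = base frame: x ahead of the robot, y to its left, z up, the work surface at z = 0. Lengths are in m, angles in rad, forces in N, time in s.
With the tool pointing down it reaches from about 0.425 to 0.925 m from the base axis. Payload 6.8 kg.
Tool frame: the origin (TCP) lies at the centre of the arm's flange, where the gripper is bolted on; the fingertips stand 173 mm ahead of it and the grasp point (between the pads) lies 155 mm ahead of it; z points along the fingers, y is the direction in which the jaws open and shut (so a half turn about z gives the same grasp; the last joint's range is limited). The gripper opens to 85 mm and grips with 20 to 120 N. Pads are 22 mm wide; open, the fingers measure 114 mm over their backs; the gripper's body (76 mm by 85 mm) begins 54 mm behind the grasp point. The pads swing forward as they close: fully open they stand 13 mm farther back than shut.
Start: joints at [-1.383, 0.477, 0.022, 1.555, -0.011, 1.109, -0.083], TCP at [0.197, 0.646, 0.405] pointing down, gripper open.
Joint ranges: [-2.96, 2.96], [-0.34, 2.1], [-1.41, 1.46], [0.24, 2.44], [-1.37, 4.51], [0.17, 1.92], [-2.96, 2.96]. Speed limits (rad/s): [2.39, 2.39, 3.14, 3.14, 3.14, 3.14, 3.14].

## Interface

Orientations are given as a rotation vector (axis times angle).
In Python, from bench import readout, grab_frame, camera_model, r gives the robot as it stands.
- The arm moves only by the tool apply_moves, never from a script. Its argument "deltas" is a list of rows, each an object with "xyz": the shift along the world's x, y, z in m, a list of three; "turn": the turn about the world's z in rad. In form: [{"xyz": [dx, dy, dz], "turn": turn}, ...]. A call has 1 to 12 rows; each row shifts and turns the commanded pose from where the row before left it; what a row does not reach is not made up. A row lasts 1/12 s, in which the tool goes at most 41.7 mm and 7.16 degrees, less where a joint would pass 70% of its speed; a pose out of reach is approached as far as the arm can. A call with a gripper value outside its range is refused whole. "claw" is the gripper's target within -1 to 1 (shut at 1, half-way at 0, fully open at -1), set as the call begins (left out, the last holds). The fingers move at their own pace and stop on an object; "squeeze" is the grip in N (left out, the last holds). Time passes only in rows, so rows that do not move let the fingers close. It gives the time, the measured TCP pose, the force and the opening at its end, in the units of the state.
- readout.get_obs(): the state, without advancing time (a new reading comes with each control period).
- grab_frame(name): name is "side" or "top"; returns the picture (400x640x3 uint8, red, green, blue); there is no depth.
- camera_model(name): a dict with "intrinsics" (3x3 intrinsics, pixels), "k1" (the pictures are not rectified: a ray, as slopes to the right and down, at radius r is drawn at 1 + k1 r^2 times it, then the intrinsics apply), "R" (3x3) and "t" (3): a world point X has camera coordinates R X + t. Camera axes: x right, y down, z forward; pixel columns grow to the right and rows downward; lengths in m; the calibration is good to about 2 mm. A picture is of the moment at which its call begins. camera_model takes no time and is no camera call.
- r.hand_in(): hands the job in, once; it reports no verdict.
The state is a dict: "clock": time; "joints": joint angles; "qvel": joint speeds; "tau": joint torques, N m; "tcp_pos": TCP position; "orientation": TCP orientation; "contact_force": force on the tool from outside, world axes, zero at the start; "moment": the same for the moment, N m; "grip_width": finger opening in m.
Only numpy, scipy, OpenCV 4.12 (cv2) and the standard library are available. Lean on these libraries where they do the work, as an engineer would, in place of code of your own. Each camera call takes 0.05 s, during which the arm holds its last target.

## Task

Check the two small rollers on the flat test plate. Roll the straight one across the plate, without lifting it off, until it drops into the groove in front of the stop bar and lies there with its whole length. The bent one would only rock and wobble: reject it by laying it flat on the floor of the red tray.

Things in the scene. Friction and masses are not known exactly. Their poses are not given: they have to be found in the camera images.
- plate: Fixed test plate, 220 (own x) x 300 (y) mm; origin: centre of underside, on the table, z up. Light grey flat top 15 mm above origin, x -110 to +65 mm; then a groove along y, x +65 to +95, floor 8 mm above origin, ends open; then a stop bar, x +95 to +110, top at 28 mm. Rollers roll toward own +x; they start near x = -52 mm, one near y = +70, the other near y = -70, either way round.
- straight_roller: Good roller: straight pale silver tube, blue end caps, diameter 24, length 100 mm plus an 8 mm thick, 6 mm steel pin at each end; about 120 g, loose, on the plate's flat top. Origin: middle of its axis. Axis = own y, at the start within 7 deg of the plate's y; x and z turn as it rolls. Rolls easily when pushed from behind. In the groove its origin is 20 mm above the plate's.
- bent_roller: Bad roller: the same pale tube (diameter 24, 100 mm long, blue caps, pins, about 120 g, loose) but bent 24 deg in the middle, lying flat on the plate, its axis within 18 deg of the plate's y. Origin: on the tube's axis at the bend, 12 mm above what it lies on. Own z up; halves run to +y and -y, each leaning 12 deg toward own -x. Grip it at the bend across own x (24 mm).
- reject_tray: Red open tray, fixed to the table, outside 130 (own x) x 160 (own y) x 35 mm high, walls and floor 4 mm thick. Origin: centre of its underside, on the table; z up.
Not all that is in view belongs to the job. Leave any turquoise or yellow look-alike of the bent_roller alone.

How it is judged:
By the outcome, as a careful person would: the job done as asked, in the order asked, and still so for the second after the job is handed in, with the robot touching nothing.
It also fails if it takes over 51 s, if anything falls off the work surface, if the arm or the gripper's body presses on something with over 40 N, if the wrist force passes 120 N, or if a joint passes its speed limit or range.

## Working session

There is one attempt and no reset: what is moved stays moved. The work goes in short steps, Python scripts to look and compute and a tool call to move; the robot and the scene stay as the last step left them, time stands still between calls to the robot, and variables do not carry over. Pictures are saved under pics/ and viewed, and the job is handed in when it is done.

Besides the shell and the picture viewer there is one more tool, called after "Emit:" as name(argument=value, ...) on one line, values as JSON. apply_moves: Moves the arm, as the interface text tells. Its arguments: {"type":"object","properties":{"deltas":{"type":"array"},"claw":{"type":"number"},"squeeze":{"type":"number"}},"required":["deltas"]}

```bash
mkdir -p pics; ls
python3 - <<'E'
from bench import readout, grab_frame, camera_model, r
import cv2
for n in ("top","side"):
    im=grab_frame(n); cv2.imwrite(f"pics/{n}0.png",im[:,:,::-1]); print(camera_model(n))
print(readout.get_obs())
E
```

```text
pics
{'intrinsics': array([[508.03232635,   0.        , 327.39121039],
       [  0.        , 508.03232635, 205.06837664],
       [  0.        ,   0.        ,   1.        ]]), 'k1': -0.11777315954010911, 'R': array([[ 0.05029262, -0.99872272, -0.00485545],
       [-0.97702462, -0.04819066, -0.2076067 ],
       [ 0.20710754,  0.01518498, -0.97820033]]), 't': array([0.0152897 , 0.58823008, 1.27955883])}
{'intrinsics': array([[397.4840364 ,   0.        , 327.87566729],
       [  0.        , 397.4840364 , 196.20978009],
       [  0.        ,   0.        ,   1.        ]]), 'k1': -0.00587049270555404, 'R': array([[ 0.99962525,  0.02256901, -0.01549173],
       [-0.00128803, -0.52651673, -0.85016379],
       [-0.02734401,  0.84986515, -0.52629035]]), 't': array([-0.59628793,  0.05898924,  1.07621254])}
{'clock': 0.1, 'joints': array([-1.38311928,  0.47775626,  0.02235343,  1.55633383, -0.01150656,
        1.10933127, -0.08316042]), 'qvel': array([-0.00018373, -0.00081283,  0.0001551 , -0.00163033,  0.00054267,
       -0.00181624,  0.00079309]), 'tau': array([ 4.19596981e-03, -5.97764325e+01,  1.61360085e+00, -2.81958461e+01,
        1.28580045e-02,  4.95609143e-03,  6.88045503e-06]), 'tcp_pos': array([0.19667508, 0.64545756, 0.4038048 ]), 'orientation': array([-4.62976778e-01, -3.10716134e+00,  2.66341410e-03]), 'contact_force': array([-0.25483442,  0.50757733, -0.48421827]), 'moment': array([0.01855972, 0.00483689, 0.03494807]), 'grip_width': 0.08551293897014191}
```

View pics/top0.png

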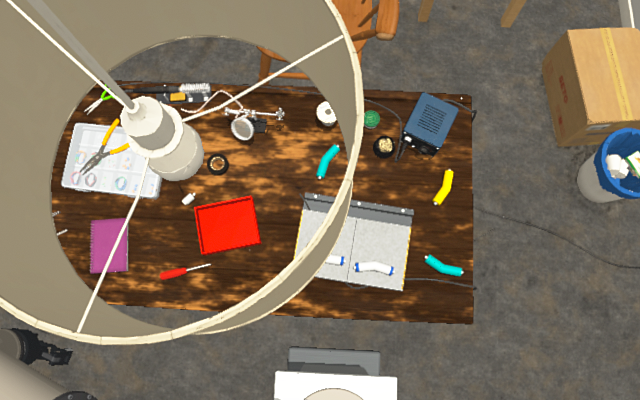

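View pics/side0.png

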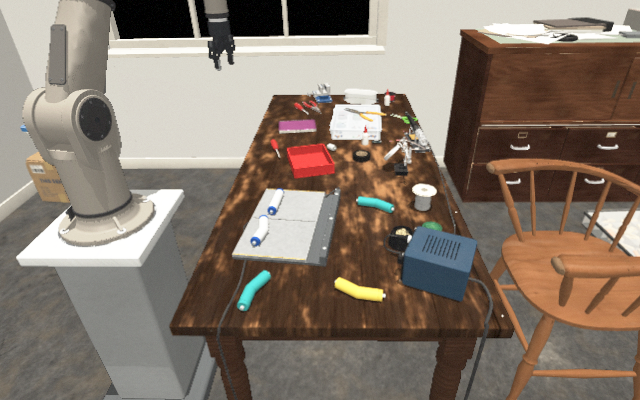

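The top view shows the plate's groove and stop bar facing up (+x). The bent roller is near (374,268). The straight one is near (335,260), partly hidden by the lamp shade, and the tray is at (227,225). The side view shows both rollers on the plate, at (275,202) and (260,230). Next I'll look at zoomed crops.

Run:
```python
import cv2
a=cv2.imread("pics/top0.png"); b=cv2.imread("pics/side0.png")
cv2.imwrite("pics/t1.png",cv2.resize(a[180:300,285:425],None,fx=5,fy=5,interpolation=cv2.INTER_CUBIC))
cv2.imwrite("pics/s1.png",cv2.resize(b[180:270,225:350],None,fx=6,fy=6,interpolation=cv2.INTER_CUBIC))
cv2.imwrite("pics/s2.png",cv2.resize(b[135:185,275:345],None,fx=8,fy=8,interpolation=cv2.INTER_CUBIC))
cv2.imwrite("pics/t2.png",cv2.resize(a[185:265,180:275],None,fx=6,fy=6,interpolation=cv2.INTER_CUBIC))
```

```text
(no output)
```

View pics/t1.png

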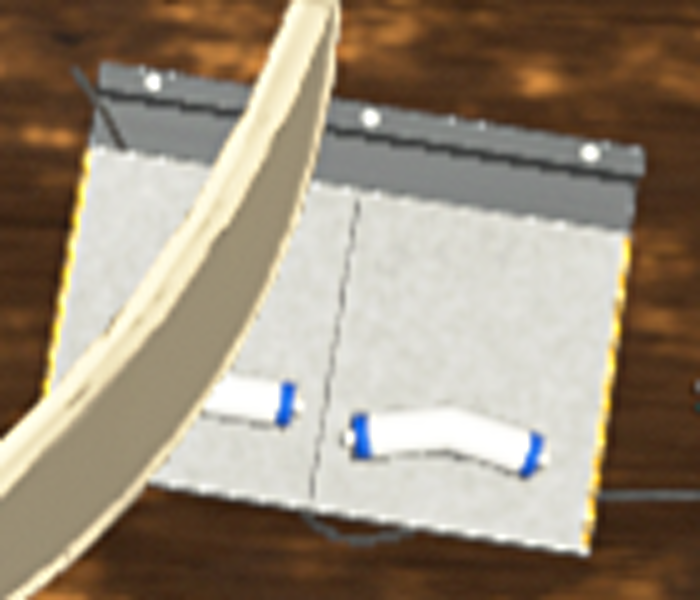

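View pics/s1.png

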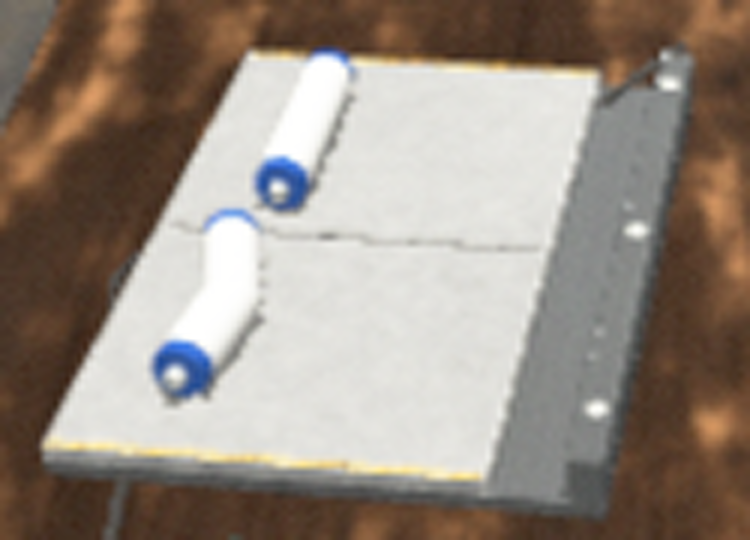

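View pics/t2.png

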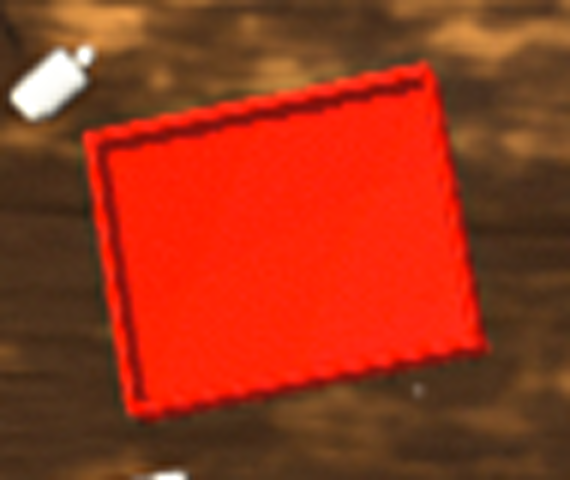

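View pics/s2.png

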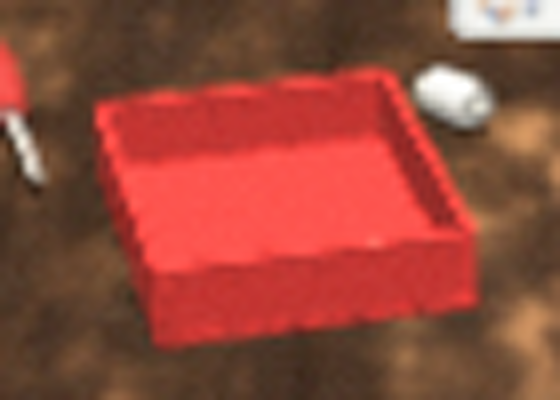

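Candidates for the bent roller in the top view:
- White bent tube with blue caps at (374,268), which is the one I want.
- Turquoise tube at (328,161).
- Turquoise tube at (444,265).
- Yellow tube at (443,187).

The crop shows the white tube lying on the plate, bent in the middle, with blue caps and pins. The straight one is at about (335,260). The tray is empty. A thin dark line crosses the groove's +y end.

```bash
cat > h.py <<'E'
import numpy as np, cv2
from bench import readout, grab_frame, camera_model, r
from scipy.optimize import least_squares
C={n:camera_model(n) for n in("top","side")}
def proj(n,X):
    c=C[n]; X=np.atleast_2d(X)@c["R"].T+c["t"]; s=X[:,:2]/X[:,2:]
    s=s*(1+c["k1"]*(s**2).sum(1,keepdims=True)); K=c["intrinsics"]
    return s*[K[0,0],K[1,1]]+[K[0,2],K[1,2]]
def back(n,uv,z):
    c=C[n];K=c["intrinsics"]
    p=cv2.undistortPoints(np.array(uv,float).reshape(-1,1,2),K,np.array([c["k1"],0,0,0,0.])).reshape(-1,2)
    d=np.c_[p,np.ones(len(p))]@c["R"]; o=-c["R"].T@c["t"]
    return o+d*((z-o[2])/d[:,2])[:,None]
def cr(uv,f,off): return (np.array(uv,float)+.5)/f-.5+off
def fit(obs,x0):
    # obs: list (cam,uv,own xyz mm)
    def w(p,X):
        c,s=np.cos(p[2]),np.sin(p[2]); X=np.array(X)/1000
        return np.array([p[0]+c*X[0]-s*X[1],p[1]+s*X[0]+c*X[1],X[2]])
    f=lambda p:np.concatenate([proj(n,w(p,X))[0]-uv for n,uv,X in obs])
    q=least_squares(f,x0,loss="soft_l1"); return q.x,q.fun.reshape(-1,2)
E
python3 - <<'E'
from h import *
np.set_printoptions(suppress=True,precision=4)
for n in C: print(n,-C[n]["R"].T@C[n]["t"])
T=lambda u:("top",cr(u,5,[285,180])); S=lambda u:("side",cr(u,6,[225,180]))
P=[(T,(588,552),(-110,-150,15)),(T,(630,235),(65,-150,15)),(T,(92,150),(65,150,15)),(T,(358,200),(65,0,15)),(T,(312,500),(-110,0,15)),(T,(642,150),(110,-150,28)),(T,(102,63),(110,150,28)),
(S,(250,52),(-110,150,15)),(S,(45,445),(-110,-150,15)),(S,(487,480),(65,-150,15)),(S,(598,73),(65,150,15)),(S,(548,248),(65,0,15)),(S,(170,222),(-110,0,15))]
p,e=fit([(*f(u),X) for f,u,X in P],[.55,-.07,0]); print("plate",p,np.degrees(p[2]));print(e)
T2=lambda u:("top",cr(u,6,[180,185])); S2=lambda u:("side",cr(u,8,[275,135]))
Q=[(T2,(85,130),(65,80,35)),(T2,(432,62),(65,-80,35)),(T2,(488,350),(-65,-80,35)),(T2,(132,415),(-65,80,35)),
(S2,(97,103),(-65,80,35)),(S2,(388,70),(65,80,35)),(S2,(472,237),(65,-80,35)),(S2,(152,270),(-65,-80,35))]
q,e=fit([(*f(u),X) for f,u,X in Q],[.6,.2,.2]); print("tray",q,np.degrees(q[2]));print(e)
def own(X): 
    d=X[:,:2]-p[:2]; c,s=np.cos(p[2]),np.sin(p[2]); return np.c_[d[:,0]*c+d[:,1]*s,-d[:,0]*s+d[:,1]*c]*1000
# straight: top view cap right end centre; side: both end caps centre
print("str top",own(back("top",cr([(288,404),(300,405)],5,[285,180]),.027)))
print("str side", own(back("side",cr([(280,187),(277,188),(328,70)],6,[225,180]),.027)))
print("bent top",own(back("top",cr([(360,437),(450,432),(532,455),(345,438),(547,458)],5,[285,180]),.027)),back("top",cr([(360,437),(450,432),(532,455)],5,[285,180]),.027))
print("bent side",own(back("side",cr([(182,370),(175,376),(232,225)],6,[225,180]),.027)))
E
```

```text
top [0.3089 0.0242 1.3739]
side [ 0.6256 -0.8701  0.6073]
plate [ 0.5025 -0.0281 -0.1119] -6.413869806184113
[[ 0.1122 -0.0408]
 [ 0.3536 -0.8044]
 [-0.845  -1.1553]
 [ 0.2539 -2.4856]
 [-0.4851  1.3967]
 [ 0.824  -0.7743]
 [-0.2644 -0.6811]
 [-0.7711 -0.3373]
 [-1.1524 -0.1556]
 [-0.2937 -0.1396]
 [ 0.0465 -0.5095]
 [ 0.121   0.2206]
 [-2.6301  0.2064]]
tray [0.5273 0.3121 0.2498] 14.310949038242047
[[ 0.6952  0.2844]
 [ 0.4552  0.1377]
 [-0.6852 -1.25  ]
 [-0.0758 -0.4454]
 [-0.794  -0.2188]
 [-0.159  -0.1479]
 [ 0.2344 -0.7915]
 [-0.5642 -0.0337]]
str top [[-58.8901  19.9936]
 [-58.3949  13.6266]]
str side [[-56.6228  16.6231]
 [-57.7345  15.7081]
 [-59.277  116.3303]]
bent top [[ -70.0829  -20.3709]
 [ -59.8793  -67.0766]
 [ -65.0573 -111.7809]
 [ -71.8735  -12.61  ]
 [ -65.3757 -119.8667]] [[ 0.4306 -0.0405  0.027 ]
 [ 0.4355 -0.0881  0.027 ]
 [ 0.4253 -0.1319  0.027 ]]
bent side [[ -62.176  -113.6883]
 [ -63.8187 -117.6746]
 [ -69.6982  -14.2023]]
```

```bash
cat > rol.py <<'E'
from h import *
from scipy.optimize import minimize
def pts(p,bend):  # list of hulls (3D point sets) in world; p=x,y,yaw,z
    th=np.linspace(0,2*np.pi,24); out=[]
    for sg in((1,-1) if bend else (1,)):
        a=np.radians(12)*(1 if bend else 0)
        d=np.array([-np.sin(a),sg*np.cos(a),0]); n=np.array([d[1],-d[0],0]); P=[]
        ss=(0,50) if bend else (-50,50)
        for s in ss:
            for t in th: P.append(d*s+12*(np.cos(t)*n+np.sin(t)*np.array([0,0,1])))
        P=np.array(P)/1000;c,s=np.cos(p[2]),np.sin(p[2])
        out.append(np.c_[p[0]+c*P[:,0]-s*P[:,1],p[1]+s*P[:,0]+c*P[:,1],p[3]+P[:,2]])
    return out
def render(n,p,bend,sc=4):
    m=np.zeros((400*sc,640*sc),np.uint8)
    for P in pts(p,bend):
        h=cv2.convexHull(((proj(n,P)+.5)*sc-.5).astype(np.float32)); cv2.fillPoly(m,[np.round(h*16).astype(np.int32)],1,shift=4)
    return m
def mask(im,sc=4):
    im=cv2.resize(im,None,fx=sc,fy=sc,interpolation=cv2.INTER_CUBIC).astype(int) #BGR
    w=(im.min(2)>238); b=(im[:,:,0]>im[:,:,2]+60)
    return (w|b).astype(np.uint8)
def fitrol(views,x0,bend,z,pad=14,sc=4):
    # views: list (cam, bgr, valid-mask or None)
    M=[]
    for n,im,val in views:
        m=mask(im); U=np.vstack([proj(n,P) for P in pts([*x0,z],bend)]); a=np.maximum((U.min(0)-pad)*sc,0).astype(int); b=((U.max(0)+pad)*sc).astype(int)
        box=np.zeros_like(m); box[a[1]:b[1],a[0]:b[0]]=1
        if val is not None: box&=val
        M.append((n,m,box))
    def f(q):
        e=0
        for n,m,box in M:
            R=render(n,[x0[0]+q[0]/1000,x0[1]+q[1]/1000,x0[2]+q[2]/50,z],bend)
            e+=((R^m)&box).sum()/ (m&box).sum()
        return e
    best=min((minimize(f,[0,0,k],method="Nelder-Mead",options=dict(initial_simplex=[[0,0,k],[6,0,k],[0,6,k],[0,0,k+4]],xatol=.05,fatol=1e-4)) for k in(-4,0,4)),key=lambda r:r.fun)
    q=best.x; return np.array([x0[0]+q[0]/1000,x0[1]+q[1]/1000,x0[2]+q[2]/50]),best.fun
def overlay(n,im,p,bend,z,off,size,f,name):
    R=render(n,[*p,z],bend); big=cv2.resize(im,None,fx=4,fy=4,interpolation=cv2.INTER_CUBIC)
    cs,_=cv2.findContours(R,0,2); cv2.drawContours(big,cs,-1,(0,0,255),1)
    c=big[off[1]*4:(off[1]+size[1])*4,off[0]*4:(off[0]+size[0])*4]; cv2.imwrite(name,cv2.resize(c,None,fx=f,fy=f))
E
python3 - <<'E'
from rol import *
np.set_printoptions(suppress=True,precision=4)
T=lambda u:("top",cr(u,5,[285,180])); S=lambda u:("side",cr(u,6,[225,180]))
P=[(T,(588,552),(-110,-150,15)),(T,(630,235),(65,-150,15)),(T,(92,150),(65,150,15)),(T,(642,150),(110,-150,28)),(T,(102,63),(110,150,28)),
(S,(250,52),(-110,150,15)),(S,(45,445),(-110,-150,15)),(S,(487,480),(65,-150,15)),(S,(598,73),(65,150,15))]
p,e=fit([(*f(u),X) for f,u,X in P],[.5,-.03,-.1]); print("plate",p,np.abs(e).max())
def own(X): 
    d=np.array(X[:2])-p[:2]; c,s=np.cos(p[2]),np.sin(p[2]); return np.array([d[0]*c+d[1]*s,-d[0]*s+d[1]*c])*1000
def wor(x,y):
    c,s=np.cos(p[2]),np.sin(p[2]); return p[0]+(c*x-s*y)/1e3,p[1]+(s*x+c*y)/1e3
t=cv2.imread("pics/top0.png"); s=cv2.imread("pics/side0.png")
x0=[*wor(-57,67),p[2]]
val=np.zeros((1600,2560),np.uint8); val[:, (333)*4:]=1
for nm,v in(("side",[("side",s,None)]),("both",[("side",s,None),("top",t,val)])):
    a,f=fitrol(v,x0,0,.027); print("straight",nm,a,f,own(a),np.degrees(a[2]-p[2]))
x0=[*wor(-62,-66),p[2]+.1]
for nm,v in(("side",[("side",s,None)]),("top",[("top",t,None)]),("both",[("side",s,None),("top",t,None)])):
    b,f=fitrol(v,x0,1,.027); print("bent",nm,b,f,own(b),np.degrees(b[2]-p[2]))
overlay("side",s,a,0,.027,(225,180),(90,90),2,"pics/o1.png")
overlay("side",s,b,1,.027,(225,180),(90,90),2,"pics/o2.png")
print(wor(80,67),wor(80,150),wor(-110,0))
E
```

```text
plate [ 0.5021 -0.0282 -0.1115] 1.302364952217232
straight side [ 0.451   0.0462 -0.0478] 0.6186779581274994 [-59.0652  68.2872] 3.6510839611391486
straight both [ 0.4506  0.0462 -0.0766] 1.124008265245806 [-59.5107  68.2848] 1.9958390190975357
bent side [ 0.4378 -0.0834 -0.0087] 0.5749518304431599 [-57.7326 -62.0117] 5.888516328151204
bent top [ 0.4384 -0.0867 -0.0522] 0.4468399915451279 [-56.8149 -65.1615] 3.3940259807418087
bent both [ 0.4392 -0.0865 -0.042 ] 1.0339938396726547 [-56.0619 -64.9242] 3.9781333557433074
(np.float64(0.5890598590061157), np.float64(0.029449331188860017)) (np.float64(0.5982932362407231), np.float64(0.11193414642683844)) (np.float64(0.39278574852497605), np.float64(-0.015998150092696062))
```

View pics/o1.png

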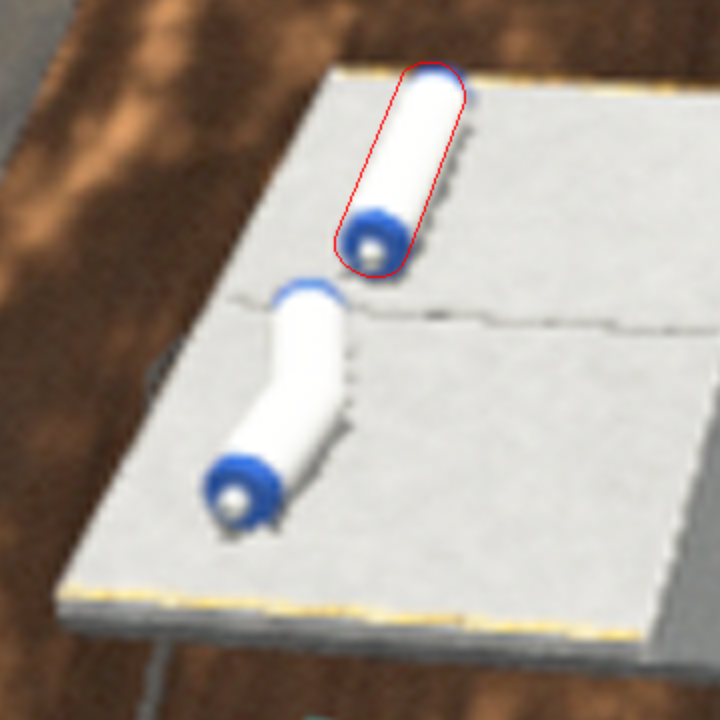

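View pics/o2.png

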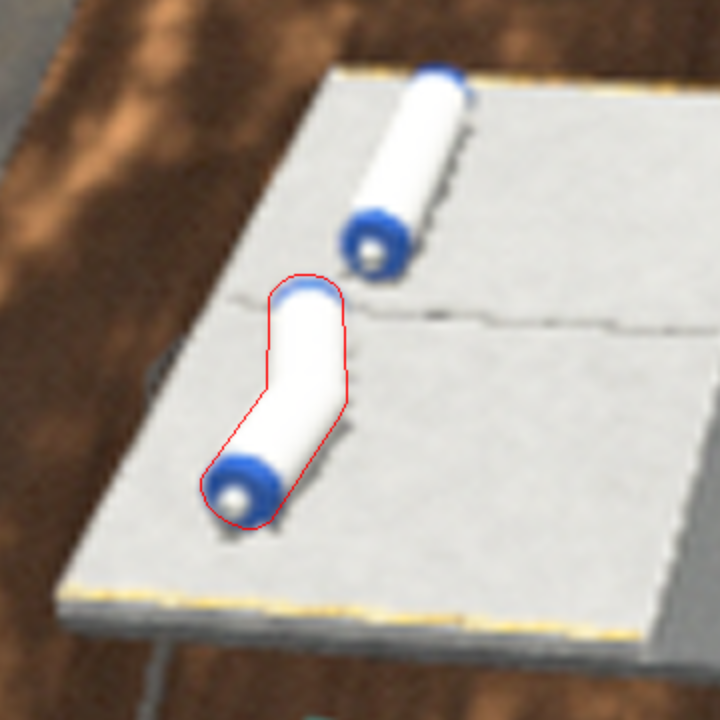

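Run:
```python
from h import *
np.set_printoptions(suppress=True,precision=3)
for z in (.5,.6,.7,.8,.9,1.0): 
    b=back("top",[(55,200),(355,190),(205,175),(225,40),(180,322)],z); print(z,b[:,:2].round(3).tolist(), proj("side",b[2:3]+[0,0,0]).round(0))
```

```text
0.5 [[0.479, 0.537], [0.524, -0.01], [0.538, 0.26], [0.809, 0.251], [0.278, 0.279]] [[304.   0.]]
0.6 [[0.459, 0.479], [0.499, -0.006], [0.512, 0.233], [0.752, 0.225], [0.281, 0.25]] [[291. -45.]]
0.7 [[0.44, 0.42], [0.474, -0.002], [0.486, 0.206], [0.695, 0.199], [0.285, 0.22]] [[275. -98.]]
0.8 [[0.421, 0.361], [0.45, 0.002], [0.46, 0.179], [0.637, 0.173], [0.289, 0.191]] [[ 256. -160.]]
0.9 [[0.401, 0.302], [0.425, 0.006], [0.433, 0.152], [0.58, 0.147], [0.292, 0.162]] [[ 233. -235.]]
1.0 [[0.382, 0.244], [0.401, 0.01], [0.407, 0.125], [0.523, 0.121], [0.296, 0.133]] [[ 205. -326.]]
```

Emit:
apply_moves(deltas=[{"xyz":[0.017,-0.024,-0.018],"turn":0.046},{"xyz":[0.017,-0.024,-0.018],"turn":0.046},{"xyz":[0.017,-0.024,-0.018],"turn":0.046},{"xyz":[0.017,-0.024,-0.018],"turn":0.046},{"xyz":[0.017,-0.024,-0.018],"turn":0},{"xyz":[0.017,-0.024,-0.018],"turn":0},{"xyz":[0.02,-0.028,-0.003],"turn":0},{"xyz":[0.02,-0.028,-0.003],"turn":0},{"xyz":[0.02,-0.028,-0.003],"turn":0},{"xyz":[0.02,-0.028,-0.003],"turn":0}], claw=0, squeeze=40)

```text
clock: 0.93
tcp_pos: [0.3793, 0.3882, 0.2842]
orientation: [-0.175, -3.136, 0.001]
contact_force: [0.1, 0.3, 0.1]
grip_width: 0.0426
```

Run:
```python
from h import *
for n in ("top","side"):
    cv2.imwrite(f"pics/{n}1.png",grab_frame(n)[:,:,::-1])
o=readout.get_obs(); print(o["joints"],o["contact_force"],o["tau"],o["orientation"],o["tcp_pos"])
```

```text
[-0.92456955  0.41188993  0.02674865  1.98205553 -0.01085591  0.75113349
  0.55750856] [-0.22117462 -0.71490946 -0.30522965] [ 4.31962553e-01 -4.91902900e+01  1.31568421e+00 -2.12356836e+01
  5.15545675e-03 -1.10421376e-01  6.65836986e-01] [ 0.19020847  3.13502136 -0.00724841] [0.38253661 0.38374925 0.28384894]
```

View pics/top1.png

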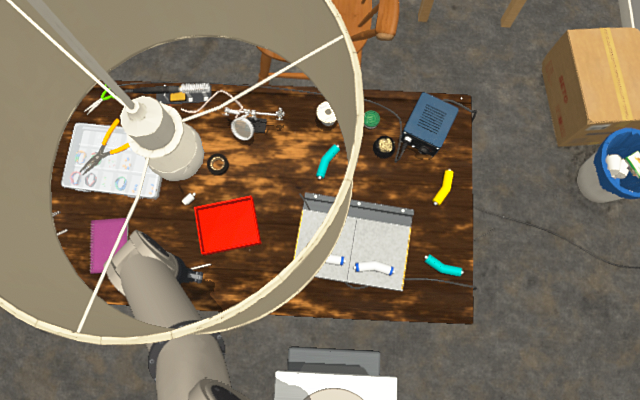

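View pics/side1.png

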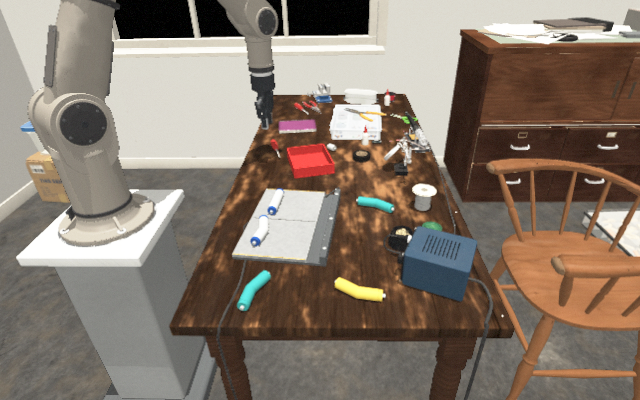

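Emit:
apply_moves(deltas=[{"xyz":[0.012,-0.035,0],"turn":0.01},{"xyz":[0.012,-0.035,0],"turn":0},{"xyz":[0.012,-0.035,0],"turn":0},{"xyz":[0.012,-0.035,0],"turn":0}])

```text
clock: 1.37
tcp_pos: [0.4268, 0.2485, 0.2846]
orientation: [-0.158, -3.137, 0.0]
contact_force: [0.3, -0.7, -0.4]
grip_width: 0.0424
```

Emit:
apply_moves(deltas=[{"xyz":[0.01,-0.035,0],"turn":0},{"xyz":[0.01,-0.035,0],"turn":0},{"xyz":[0,-0.035,0],"turn":0}])

```text
clock: 1.62
tcp_pos: [0.4481, 0.1432, 0.2849]
orientation: [0.161, 3.136, 0.001]
contact_force: [0.9, 0.3, -0.3]
grip_width: 0.0426
```

Run:
```python
from h import *
cv2.imwrite(f"pics/top2.png",grab_frame("top")[:,:,::-1])
o=readout.get_obs(); print(o["joints"],o["contact_force"],o["tau"],o["orientation"],o["tcp_pos"],o["clock"])
```

```text
[-0.50566819  0.30712041  0.08877048  2.15252949 -0.03691697  0.68642147
  1.06816171] [-1.94161775 -6.07975009 -0.28144233] [-10.1480332  -36.90901637  -8.14697921 -26.90711975  -1.35296457
  -1.22070149  -0.10704336] [-0.17301557 -3.1357048   0.00692538] [0.44703691 0.13594609 0.28437464] 1.6667
```

View pics/top2.png

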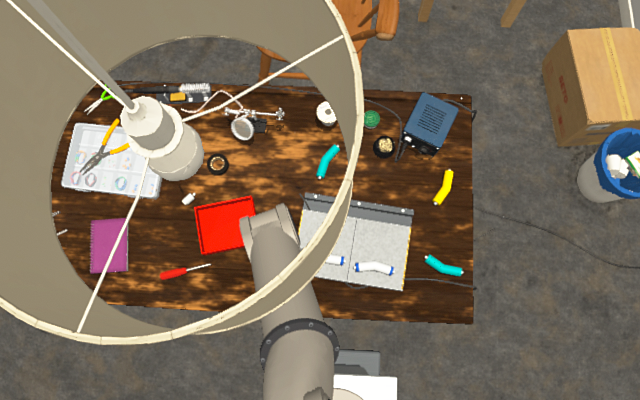

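Emit:
apply_moves(deltas=[{"xyz":[0,0,0],"turn":0},{"xyz":[0,0,0],"turn":0}])

```text
clock: 1.83
tcp_pos: [0.4467, 0.1447, 0.2847]
orientation: [-0.162, -3.137, -0.0]
contact_force: [0.5, 0.4, -0.4]
grip_width: 0.0427
```

Run:
```python
from h import *
o=readout.get_obs(); print(o["joints"],o["contact_force"],o["tau"],o["orientation"],o["tcp_pos"],o["clock"])
```

```text
[-0.51414285  0.30924255  0.0799484   2.14759825 -0.03883085  0.68606487
  1.0598579 ] [ 0.50214436  0.3960681  -0.36345896] [  1.66364606 -40.81183791   2.56785415 -19.25139785   0.11813903
   0.08456414   0.05185251] [-1.61741380e-01 -3.13727570e+00 -3.86298668e-04] [0.44672821 0.14466239 0.28469781] 1.8333
```

Emit:
apply_moves(deltas=[{"xyz":[-0.006,-0.032,0],"turn":-0.008},{"xyz":[-0.007,-0.032,0],"turn":0},{"xyz":[-0.01,-0.032,0],"turn":0},{"xyz":[0,0,-0.03],"turn":0},{"xyz":[0,0,-0.03],"turn":0},{"xyz":[0,0,0],"turn":0}])

```text
clock: 2.33
tcp_pos: [0.4222, 0.0498, 0.2213]
orientation: [-0.169, -3.131, 0.002]
contact_force: [-0.7, 0.3, -0.7]
grip_width: 0.0425
```

Run:
```python
from h import *
for n in("top","side"):
    im=grab_frame(n)[:,:,::-1]; cv2.imwrite(f"pics/{n}3.png",im)
    im=im[150:270,200:350] if n=="side" else im[180:300,285:425]
    cv2.imwrite(f"pics/{n}3c.png",cv2.resize(im,None,fx=5,fy=5,interpolation=cv2.INTER_CUBIC))
o=readout.get_obs(); print(o["contact_force"],o["orientation"],o["tcp_pos"])
```

```text
[ 0.39123177 -0.58426141  0.19966692] [-1.68391096e-01 -3.13450224e+00  5.82395030e-04] [0.423664   0.05005898 0.22440605]
```

View pics/side3c.png

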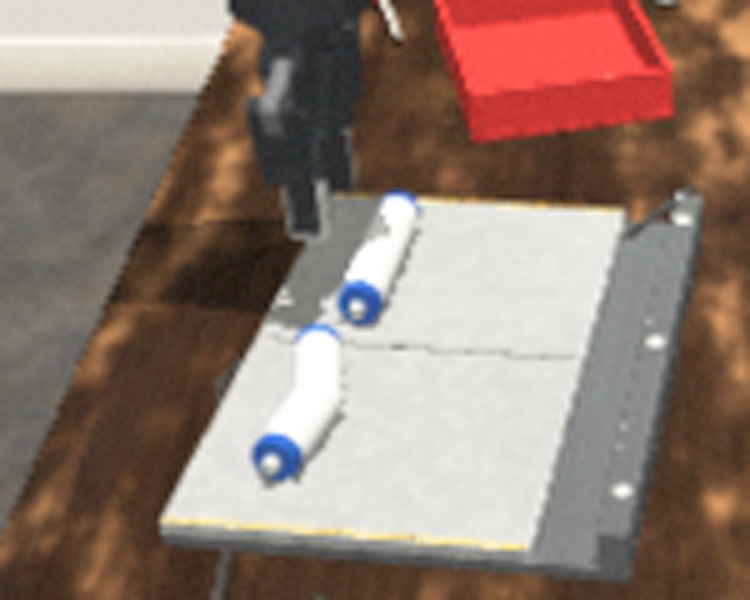

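View pics/top3c.png

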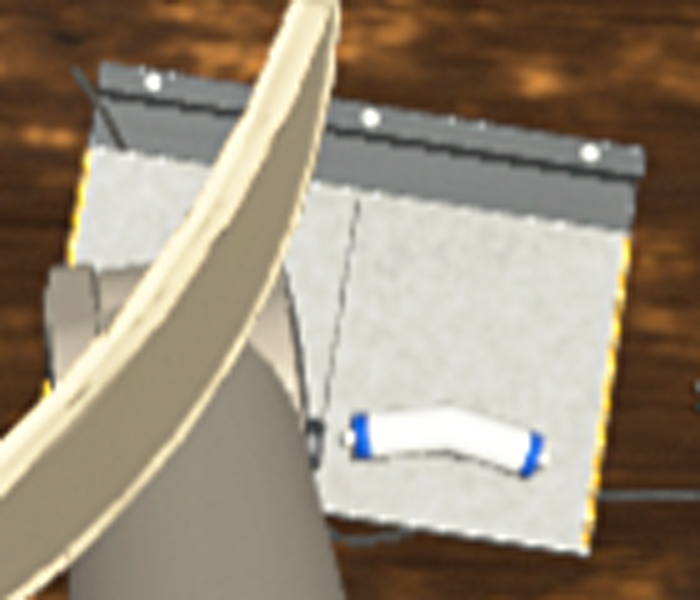

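Run:
```python
from h import *
px=np.array([.9938,-.1113,0]);py=np.array([.1113,.9938,0])
for o in(.16,.167,.173):
  t=np.array([.4237,.050,.2244-o])
  print(o,[((proj("side",t+px*a+py*b)[0]-[200,150]+.5)*5-.5).round(0).tolist() for a in(-.011,.011) for b in(-.036,-.021)])
```

```text
0.16 [[283.0, 225.0], [291.0, 210.0], [324.0, 227.0], [331.0, 212.0]]
0.167 [[284.0, 236.0], [292.0, 221.0], [325.0, 238.0], [333.0, 224.0]]
0.173 [[286.0, 246.0], [294.0, 231.0], [326.0, 248.0], [334.0, 233.0]]
```

Emit:
apply_moves(deltas=[{"xyz":[0,0,-0.018],"turn":0},{"xyz":[0,0,-0.018],"turn":0},{"xyz":[0,0,0],"turn":0},{"xyz":[0,0,0],"turn":0}])

```text
clock: 2.77
tcp_pos: [0.4242, 0.0496, 0.1896]
orientation: [0.17, 3.137, 0.001]
contact_force: [-0.4, -0.0, 1.4]
grip_width: 0.0425
```

Run:
```python
from h import *
for n in("side",):
    im=grab_frame(n)[:,:,::-1]; cv2.imwrite(f"pics/{n}4.png",im)
    im=im[150:270,200:350] if n=="side" else im[180:300,285:425]
    cv2.imwrite(f"pics/{n}4c.png",cv2.resize(im,None,fx=5,fy=5,interpolation=cv2.INTER_CUBIC))
o=readout.get_obs(); print(o["contact_force"],o["orientation"],o["tcp_pos"])
```

```text
[ 0.29573725 -0.70481811 -0.47424386] [1.70588716e-01 3.13576953e+00 1.04584961e-03] [0.42438335 0.04945392 0.18995111]
```

View pics/side4c.png

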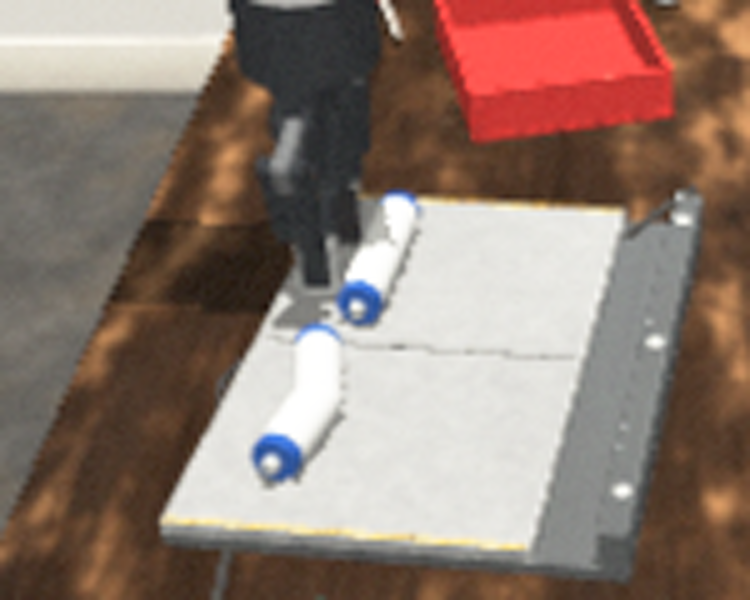

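The finger pair now sits behind the straight roller at side pixel (262,207), with both fingers clear of it.

Emit:
apply_moves(deltas=[{"xyz":[0.003,-0.0003,-0.002],"turn":0},{"xyz":[0.003,-0.0003,0],"turn":0},{"xyz":[0.003,-0.0003,0],"turn":0},{"xyz":[0.003,-0.0004,0],"turn":0},{"xyz":[0.004,-0.0004,0],"turn":0},{"xyz":[0.004,-0.0005,0],"turn":0},{"xyz":[0.004,-0.0005,0],"turn":0},{"xyz":[0.004,-0.0004,0],"turn":0},{"xyz":[0.004,-0.0004,0],"turn":0},{"xyz":[0.004,-0.0004,0],"turn":0}])

```text
clock: 3.65
tcp_pos: [0.4602, 0.0447, 0.1867]
orientation: [-0.173, -3.137, 0.0]
contact_force: [-0.5, -0.4, 0.4]
grip_width: 0.0426
```

```bash
cat > snap.py <<'E'
import sys
from h import *
k=sys.argv[1]
im=grab_frame("side")[:,:,::-1]; cv2.imwrite(f"pics/side{k}.png",im)
im=im[150:270,200:350]
cv2.imwrite(f"pics/side{k}c.png",cv2.resize(im,None,fx=5,fy=5,interpolation=cv2.INTER_CUBIC))
o=readout.get_obs(); print(o["contact_force"],o["orientation"],o["tcp_pos"],o["grip_width"])
E
python3 snap.py 5
```

```text
[ 0.7344182   0.2550772  -0.11088707] [1.72801680e-01 3.13572880e+00 2.26529803e-04] [0.46100649 0.04470235 0.18678218] 0.04271102410732826
```

View pics/side5c.png

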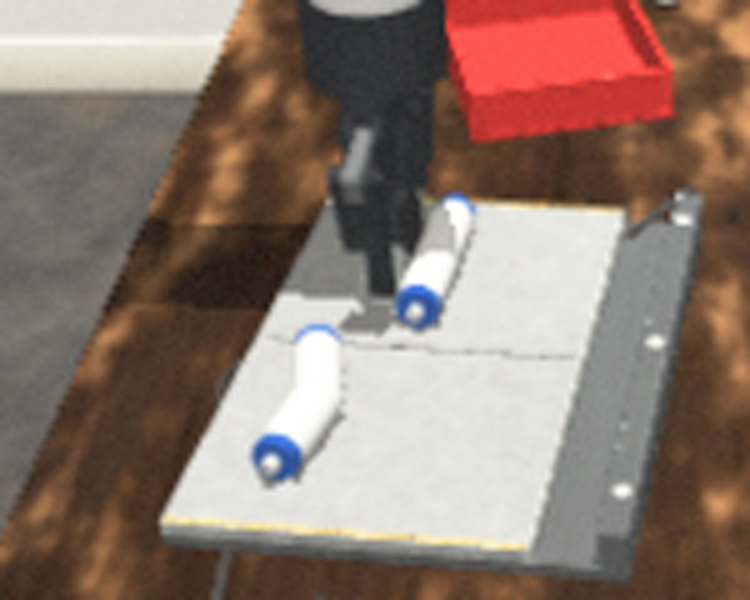

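Emit:
apply_moves(deltas=[{"xyz":[0.004,-0.0004,0],"turn":0},{"xyz":[0.004,-0.0005,0],"turn":0},{"xyz":[0.004,-0.0004,0],"turn":0},{"xyz":[0.004,-0.0005,0],"turn":0},{"xyz":[0.004,-0.0004,0],"turn":0},{"xyz":[0.004,-0.0005,0],"turn":0},{"xyz":[0.004,-0.0004,0],"turn":0},{"xyz":[0.004,-0.0005,0],"turn":0},{"xyz":[0.004,-0.0004,0],"turn":0},{"xyz":[0.004,-0.0005,0],"turn":0},{"xyz":[0.004,-0.0004,0],"turn":0},{"xyz":[0.004,-0.0005,0],"turn":0}])

```text
clock: 4.7
tcp_pos: [0.5082, 0.0394, 0.1867]
orientation: [-0.172, -3.137, -0.0]
contact_force: [0.3, 0.1, 0.9]
grip_width: 0.0428
```

Emit:
apply_moves(deltas=[{"xyz":[0.004,-0.0004,0],"turn":0},{"xyz":[0.004,-0.0005,0],"turn":0},{"xyz":[0.004,-0.0004,0],"turn":0},{"xyz":[0.004,-0.0005,0],"turn":0},{"xyz":[0.004,-0.0004,0],"turn":0},{"xyz":[0.004,-0.0005,0],"turn":0},{"xyz":[0.003,-0.0003,0],"turn":0}])

```text
clock: 5.28
tcp_pos: [0.5353, 0.0363, 0.1868]
orientation: [0.172, 3.136, 0.0]
contact_force: [0.6, 0.1, -0.4]
grip_width: 0.0428
```

```bash
python3 snap.py 6
```

```text
[-0.23407316  0.78875279 -0.41010924] [1.72727528e-01 3.13577950e+00 1.09484090e-04] [0.53577962 0.0362637  0.18680729] 0.04274465354900659
```

View pics/side6c.png

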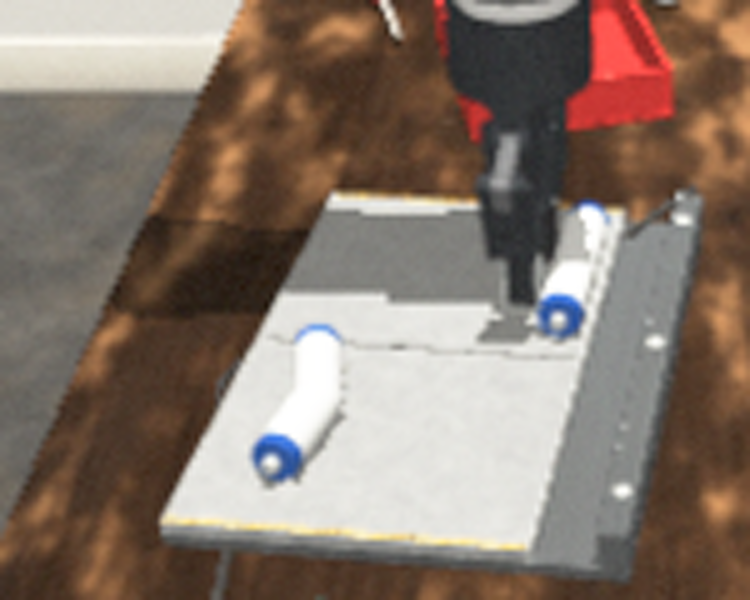

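Emit:
apply_moves(deltas=[{"xyz":[0.003,-0.0003,0],"turn":0},{"xyz":[0.003,-0.0003,0],"turn":0},{"xyz":[0.003,-0.0004,0],"turn":0},{"xyz":[0.003,-0.0003,0],"turn":0},{"xyz":[0.003,-0.0003,0],"turn":0},{"xyz":[0.003,-0.0004,0],"turn":0},{"xyz":[0.003,-0.0003,0],"turn":0},{"xyz":[0.003,-0.0003,0],"turn":0},{"xyz":[0.003,-0.0004,0],"turn":0}])

```text
clock: 6.08
tcp_pos: [0.5621, 0.0334, 0.1867]
orientation: [0.172, 3.137, 0.0]
contact_force: [-0.0, 0.0, 0.6]
grip_width: 0.0429
```

```bash
python3 snap.py 7
```

```text
[0.50545249 0.55271202 0.00088337] [1.72614853e-01 3.13591599e+00 6.69571226e-05] [0.56267037 0.03327698 0.1867987 ] 0.04277506030279495
```

View pics/side7c.png

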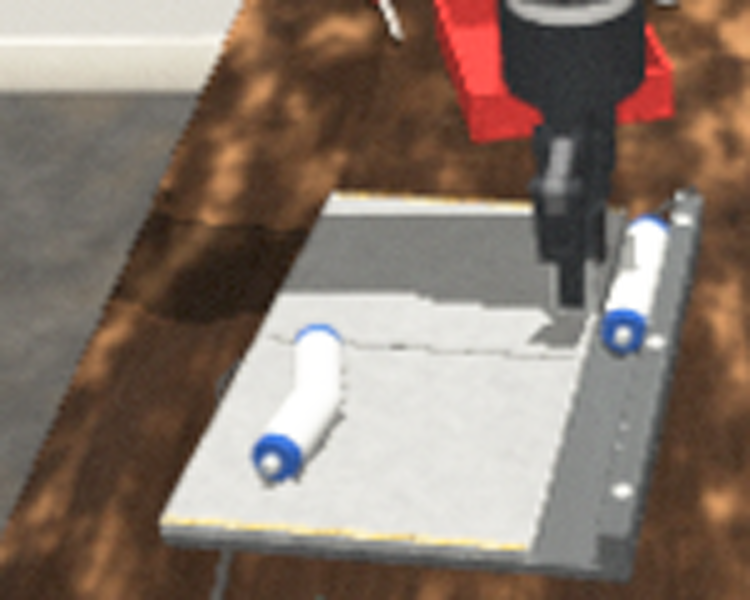

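The roller dropped into the groove at side pixel (326,207). I'll back off, then turn and move over the bent roller.

Emit:
apply_moves(deltas=[{"xyz":[-0.01,0.001,0],"turn":0},{"xyz":[0,0,0.03],"turn":0},{"xyz":[0,0,0.03],"turn":0},{"xyz":[0,0,0.02],"turn":-0.116},{"xyz":[-0.013,-0.013,0],"turn":-0.116},{"xyz":[-0.013,-0.013,0],"turn":-0.116},{"xyz":[-0.013,-0.013,0],"turn":-0.116},{"xyz":[-0.013,-0.013,0],"turn":-0.116},{"xyz":[-0.013,-0.013,0],"turn":-0.116},{"xyz":[-0.013,-0.013,0],"turn":-0.116},{"xyz":[-0.013,-0.013,0],"turn":-0.116},{"xyz":[-0.013,-0.013,0],"turn":-0.116}])

```text
clock: 7.13
tcp_pos: [0.446, -0.0699, 0.2666]
orientation: [-1.721, -2.628, -0.0]
contact_force: [-0.1, 0.7, 0.2]
grip_width: 0.0424
```

Emit:
apply_moves(deltas=[{"xyz":[-0.009,-0.016,0],"turn":-0.115},{"xyz":[0,0,0],"turn":-0.115},{"xyz":[0,0,0],"turn":-0.115},{"xyz":[0,0,0],"turn":-0.115},{"xyz":[0,0,0],"turn":0},{"xyz":[0,0,0],"turn":0}])

```text
clock: 7.63
tcp_pos: [0.4381, -0.0853, 0.2666]
orientation: [-2.264, -2.177, 0.001]
contact_force: [-0.3, -0.5, 0.9]
grip_width: 0.0428
```

```bash
python3 snap.py 8
python3 - <<'E'
from rol import *
s=cv2.imread("pics/side8.png")
pl=[.5021,-.0282,-.1115]
c,sn=np.cos(pl[2]),np.sin(pl[2])
a,f=fitrol([("side",s,None)],[.592,.029,-.11],0,.020)
d=a[:2]-pl[:2]; print(a,f,d[0]*c+d[1]*sn,-d[0]*sn+d[1]*c)
overlay("side",s,a,0,.020,(280,180),(80,60),2,"pics/o8.png")
E
```

```text
[-0.72291584 -0.07029052 -0.96006678] [-2.26408594e+00 -2.17727988e+00  2.57531466e-04] [ 0.43826236 -0.08530202  0.26660047] 0.04262173631178276
[ 0.59340275  0.03086682 -0.10984275] 0.40732835289932406 0.08416347451054625 0.06885921315994054
```

View pics/side8c.png

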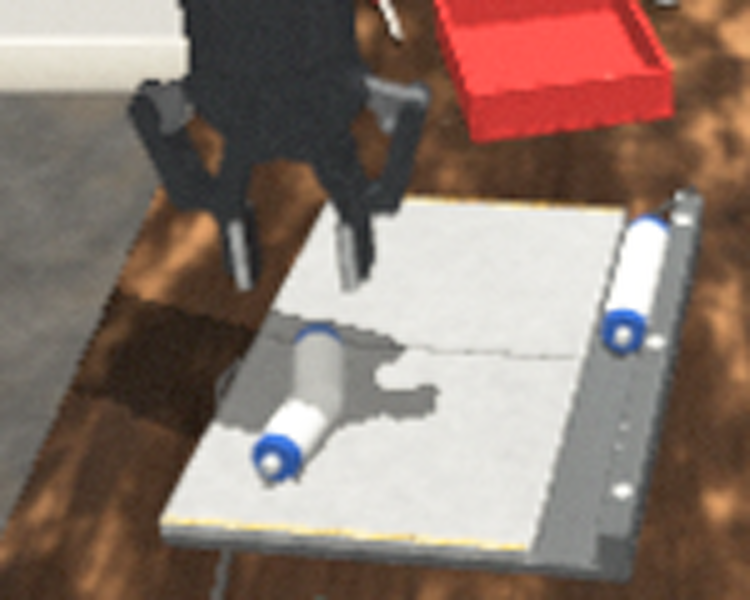

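View pics/o8.png

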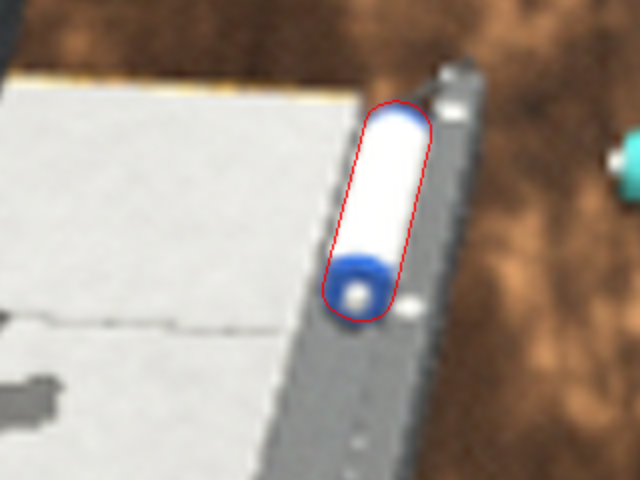

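The straight roller fits at plate x≈84, y≈69 mm and lies parallel to the groove. The gripper is over the bend, so I'll descend now.

Emit:
apply_moves(deltas=[{"xyz":[0.001,-0.001,-0.02],"turn":0},{"xyz":[0,0,-0.02],"turn":0},{"xyz":[0,0,-0.018],"turn":0},{"xyz":[0,0,-0.01],"turn":0},{"xyz":[0,0,-0.007],"turn":0},{"xyz":[0,0,0],"turn":0},{"xyz":[0,0,0],"turn":0}])

```text
clock: 8.27
tcp_pos: [0.4398, -0.0868, 0.1919]
orientation: [-2.268, -2.173, 0.0]
contact_force: [0.6, -0.9, 0.4]
grip_width: 0.0421
```

```bash
python3 snap.py 9
```

```text
[-0.27352707  0.28858549 -0.03811526] [2.26805035e+00 2.17307104e+00 1.00801452e-03] [ 0.44001888 -0.08676466  0.19223751] 0.04284783639952247
```

View pics/side9c.png

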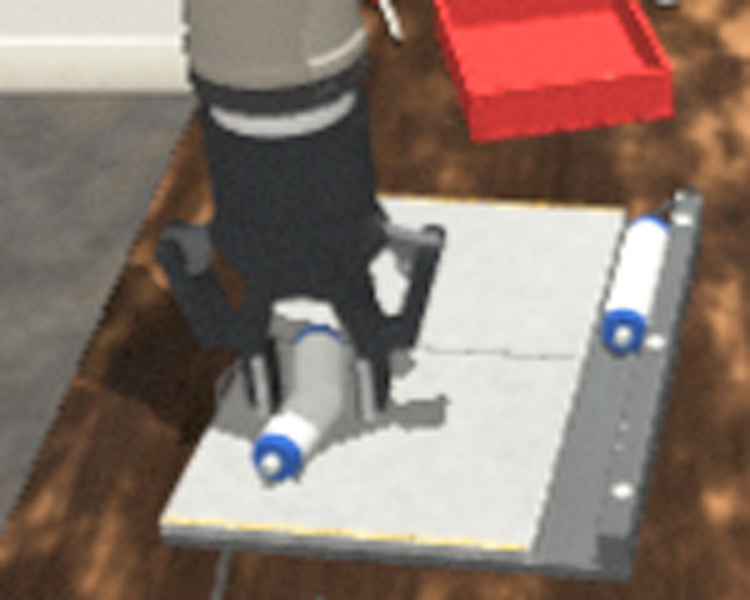

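Emit:
apply_moves(deltas=[{"xyz":[0,0,0],"turn":0},{"xyz":[0,0,0],"turn":0},{"xyz":[0,0,0],"turn":0},{"xyz":[0,0,0],"turn":0},{"xyz":[0,0,0],"turn":0},{"xyz":[0,0,0],"turn":0}], claw=1, squeeze=40)

```text
clock: 8.82
tcp_pos: [0.4401, -0.0867, 0.1926]
orientation: [2.268, 2.173, 0.002]
contact_force: [-2.0, 0.0, 6.1]
grip_width: 0.0239
```

Emit:
apply_moves(deltas=[{"xyz":[0,0,0.01],"turn":0},{"xyz":[0,0,0.02],"turn":0},{"xyz":[0,0,0.03],"turn":0},{"xyz":[0,0,0.03],"turn":0},{"xyz":[0,0,0],"turn":0},{"xyz":[0,0,0],"turn":0}])

```text
clock: 9.32
tcp_pos: [0.4403, -0.0865, 0.2836]
orientation: [2.266, 2.172, 0.006]
contact_force: [0.1, -0.6, -2.2]
grip_width: 0.0242
```

```bash
python3 snap.py 10
```

```text
[ 0.26703362  0.03041382 -1.61139423] [2.26750358 2.17338805 0.00274315] [ 0.43972694 -0.08631948  0.28239747] 0.023612439876197645
```

View pics/side10c.png

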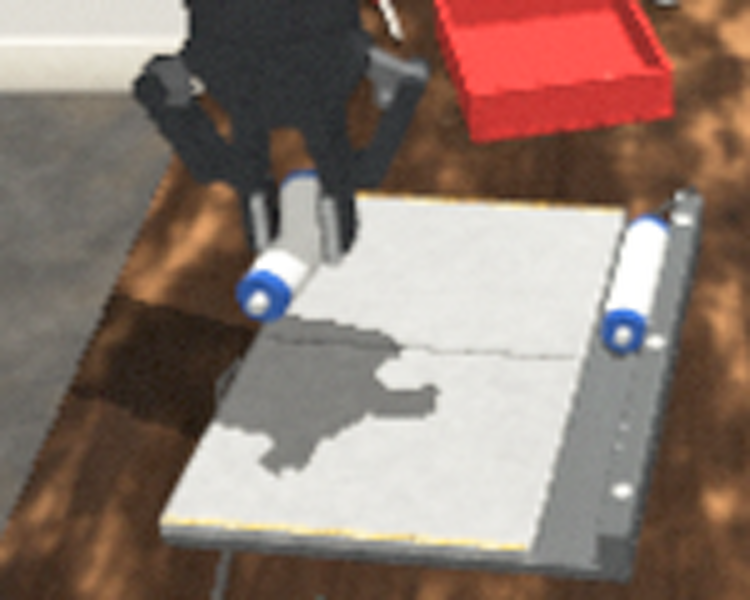

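Held: the opening is 23.6 mm and the roller is clear of the plate. Carrying it to the tray.

Emit:
apply_moves(deltas=[{"xyz":[0.007,0.02,0],"turn":0},{"xyz":[0.007,0.03,0],"turn":0},{"xyz":[0.008,0.035,0],"turn":0},{"xyz":[0.008,0.035,0],"turn":0.073},{"xyz":[0.008,0.035,0],"turn":0.073},{"xyz":[0.008,0.035,0],"turn":0.073}])

```text
clock: 9.87
tcp_pos: [0.4851, 0.105, 0.2805]
orientation: [-2.013, -2.411, 0.004]
contact_force: [1.5, -0.1, -1.8]
grip_width: 0.0237
```

Emit:
apply_moves(deltas=[{"xyz":[0.008,0.035,0],"turn":0.073},{"xyz":[0.008,0.035,0],"turn":0},{"xyz":[0.008,0.035,0],"turn":0},{"xyz":[0.008,0.035,0],"turn":0},{"xyz":[0.008,0.035,0],"turn":0},{"xyz":[0.006,0.03,0],"turn":0},{"xyz":[0,0.005,0],"turn":0},{"xyz":[0,0,0],"turn":0},{"xyz":[0,0,0],"turn":0}])

```text
clock: 10.62
tcp_pos: [0.5312, 0.3126, 0.2801]
orientation: [-1.928, -2.48, 0.005]
contact_force: [-0.1, -1.0, -1.2]
grip_width: 0.0239
```

```bash
sed -i 's/150:270,200:350/90:210,230:380/' snap.py; python3 snap.py 11
```

```text
[ 0.70989031 -0.39569098 -0.83540609] [-1.93029216 -2.47851298  0.00489584] [0.53146356 0.31158648 0.28051199] 0.02409623184567988
```

View pics/side11c.png

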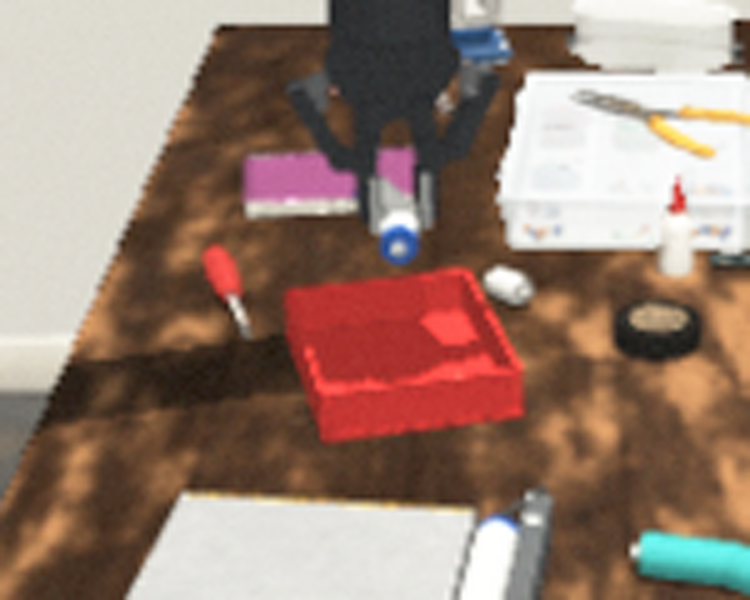

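Emit:
apply_moves(deltas=[{"xyz":[0,0.001,-0.02],"turn":0},{"xyz":[0,0,-0.02],"turn":0},{"xyz":[0,0,-0.02],"turn":0},{"xyz":[0,0,-0.015],"turn":0},{"xyz":[0,0,0],"turn":0},{"xyz":[0,0,0],"turn":0}])

```text
clock: 11.17
tcp_pos: [0.5317, 0.3124, 0.2062]
orientation: [-1.931, -2.478, 0.004]
contact_force: [0.8, 0.4, -0.7]
grip_width: 0.0239
```

```bash
python3 snap.py 12
```

```text
[ 0.42302382 -0.3300609  -0.44470039] [ 1.93054879e+00  2.47793894e+00 -6.47323071e-04] [0.53216795 0.31305341 0.20718109] 0.023702364923459403
```

View pics/side12c.png

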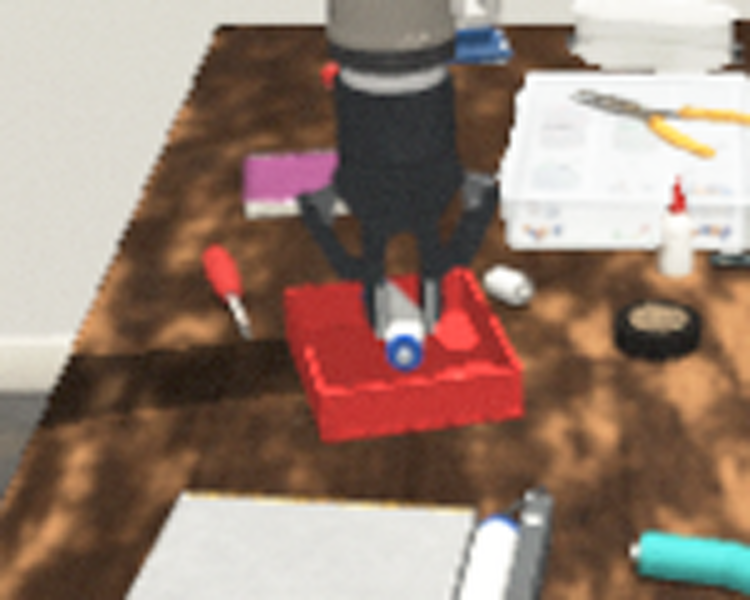

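Centred inside the walls. I'll lower the last 24 mm slowly and watch the force.

Emit:
apply_moves(deltas=[{"xyz":[0,0,-0.008],"turn":0},{"xyz":[0,0,-0.007],"turn":0},{"xyz":[0,0,-0.005],"turn":0},{"xyz":[0,0,-0.003],"turn":0},{"xyz":[0,0,-0.001],"turn":0},{"xyz":[0,0,0],"turn":0},{"xyz":[0,0,0],"turn":0}])

```text
clock: 11.8
tcp_pos: [0.5318, 0.3144, 0.1828]
orientation: [1.928, 2.48, 0.0]
contact_force: [-0.1, 0.2, -1.1]
grip_width: 0.024
```

Emit:
apply_moves(deltas=[{"xyz":[0,0,-0.001],"turn":0},{"xyz":[0,0,0],"turn":0},{"xyz":[0,0,0],"turn":0}])

```text
clock: 12.05
tcp_pos: [0.5318, 0.3145, 0.1819]
orientation: [1.928, 2.48, 0.0]
contact_force: [-0.1, -0.4, -2.1]
grip_width: 0.0237
```

Emit:
apply_moves(deltas=[{"xyz":[0,0,0],"turn":0},{"xyz":[0,0,0],"turn":0},{"xyz":[0,0,0],"turn":0},{"xyz":[0,0,0],"turn":0},{"xyz":[0,0,0],"turn":0},{"xyz":[0,0,0],"turn":0}], claw=0)

```text
clock: 12.55
tcp_pos: [0.5318, 0.3144, 0.1818]
orientation: [1.928, 2.48, 0.0]
contact_force: [-0.6, 0.2, -0.1]
grip_width: 0.0426
```

Emit:
apply_moves(deltas=[{"xyz":[0,0,0.01],"turn":0},{"xyz":[0,0,0.02],"turn":0},{"xyz":[0,0,0.03],"turn":0},{"xyz":[0,0,0.03],"turn":0},{"xyz":[0,0.03,0.02],"turn":0},{"xyz":[-0.01,0.03,0],"turn":0},{"xyz":[-0.01,0.03,0],"turn":0},{"xyz":[-0.01,0.03,0],"turn":0},{"xyz":[-0.01,0.03,0],"turn":0},{"xyz":[0,0,0],"turn":0},{"xyz":[0,0,0],"turn":0}])

```text
clock: 13.47
tcp_pos: [0.49, 0.467, 0.2921]
orientation: [-1.922, -2.484, -0.001]
contact_force: [-0.7, -1.2, -0.5]
grip_width: 0.043
```

```bash
python3 snap.py 13
python3 - <<'E'
from rol import *
s=cv2.imread("pics/side13.png"); t=grab_frame("top")[:,:,::-1].copy(); cv2.imwrite("pics/top13.png",t)
pl=[.5021,-.0282,-.1115]
c,sn=np.cos(pl[2]),np.sin(pl[2])
a,f=fitrol([("side",s,None)],[.592,.029,-.11],0,.020)
d=a[:2]-pl[:2]; print(a,f,d[0]*c+d[1]*sn,-d[0]*sn+d[1]*c)
for n,im in(("side",s),("top",t)):
    b,f=fitrol([(n,im,None)],[.532,.313,.25],1,.016); print(n,b,f)
cv2.imwrite("pics/t13c.png",cv2.resize(t[170:300,180:420],None,fx=3,fy=3,interpolation=cv2.INTER_CUBIC))
E
```

```text
[ 1.44547636 -1.15560071 -0.26077815] [1.92634851e+00 2.48132098e+00 3.47526438e-05] [0.49132868 0.46483582 0.29212279] 0.04251808916352008
[ 0.59240404  0.03059334 -0.10268859] 0.42403214024835645 0.08320139776063833 0.0684763003264914
side [0.5325072  0.32616888 0.17606203] 1.0354924578527063
top [0.53281666 0.31443352 0.22520047] 0.4004635591037857
```

View pics/side13c.png

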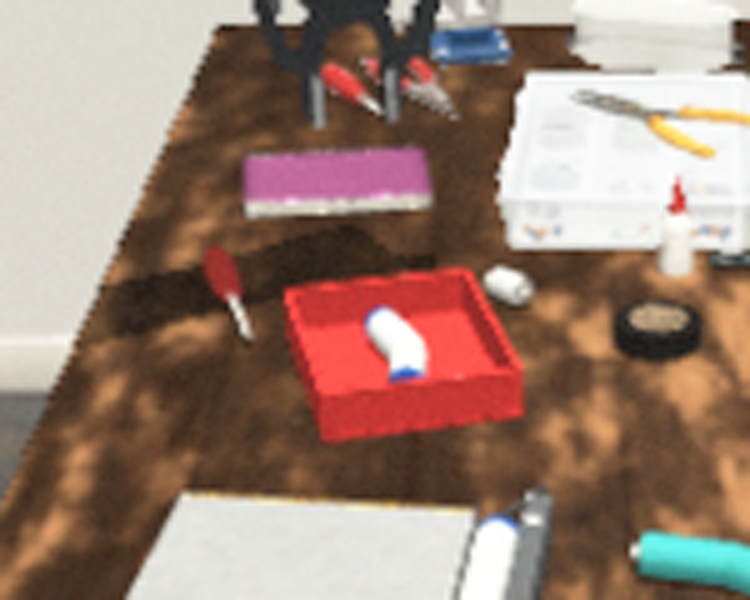

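View pics/t13c.png

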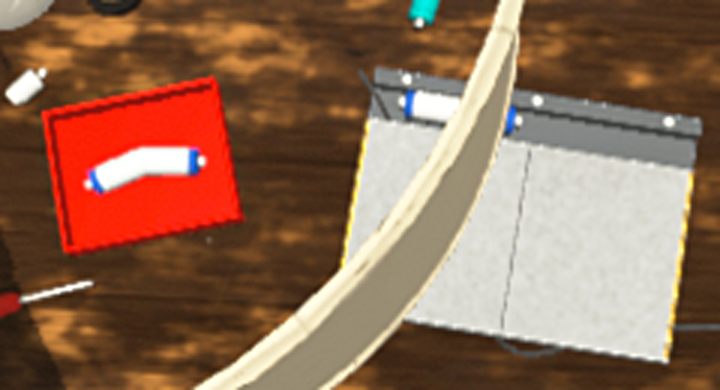

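The last pictures show the bent roller flat on the tray floor at top pixel (228,225), clear of the walls. The straight roller lies in the groove at top pixel (333,207). The gripper is clear of everything.

```bash
python3 -c "
from bench import r
print(r.hand_in())"
```

```text
the job is handed in; nothing more can be done
None
```

Both rollers are where the task asked. The job was handed in at about 13.6 s of the 51 s allowed, and no verdict was reported.

- **Straight roller:** I pushed it from behind with the half-open fingers, staying on the plate, until it dropped into the groove. The last side-view fit put it at about x +83, y +68 mm on the plate, parallel to the groove within about half a degree.
- **Bent roller:** I gripped it at the bend, carried it over and released it in the red tray. The last top-view fit was (0.533, 0.314), within about 1 to 2 mm of where I released it. Both views show it flat on the floor, clear of the walls.
- **Forces and clearance:** the force readings I saw stayed within about 6 N, and the gripper was clear of everything at the end.
- **Check that disagreed:** the last side-view fit of the bent roller was poor. It put it 12 mm away from the top-view result, because the tray's front wall hides part of the roller, so I relied on the top view and the pictures.

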